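Find the heaviest money tin by feel

TASK

Three identical closed money tins stand in a row at the front of the counter. Heft them one after another from left to right: lift each tin well clear of the counter, feel its weight, and set it back upright where it stood before taking the next. Then hold the heaviest tin up, upright and still, at least 20 cm above the counter, and finish while holding it there in the gripper, with the other two standing where they were; keep all tins upright and leave everything else on the counter alone.

Things in the scene. Friction and masses are not known exactly. Their poses are not given: they have to be found in the camera images.
- tin_a_mid (a point): The left tin (left is +y, seen from the robot): closed green tin with brass lid, like the others: round, 50 mm across (lid 52), 76 mm high, lid from 60 mm up; coins inside, unseen. Weights about 0.25, 0.45 and 0.8 kg; which is which changes. This point is the tin's centre, 38 mm above its underside; z is the tin's axis. A scale 0.21 m high stands behind.
- tin_b_mid (a point): The middle tin (left is +y): closed green tin with brass lid, like the others: round, 50 mm across (lid 52), 76 mm high, lid from 60 mm up; coins inside, unseen. Weights about 0.25, 0.45 and 0.8 kg; which is which changes. This point is the tin's centre, 38 mm above its underside; z is the tin's axis. A jar 0.16 m high stands at least 30 mm behind it.
- tin_c_mid (a point): The right tin (left is +y): closed green tin with brass lid, like the others: round, 50 mm across (lid 52), 76 mm high, lid from 60 mm up; coins inside, unseen. Weights about 0.25, 0.45 and 0.8 kg; which is which changes. This point is the tin's centre, 38 mm above its underside; z is the tin's axis. A fixed crate 0.2 m high stands 45 mm or more to its right.
- calculator: grey pocket calculator, 68 x 115 x 13 mm, lying flat; bystander, origin at the centre of its underside
- marker_red: fat marker pen, white barrel and red cap, 17 x 125 x 17 mm, lying on its side; bystander, origin at the centre of its underside
- jar_berry: berry jar with a grey-white screw lid, 70 mm across, 86 mm high; bystander, origin at the centre of its underside
- jar_honey: honey-coloured jar with a cream screw lid, 60 mm across, 92 mm high; bystander, origin at the centre of its underside
- tape_small: roll of beige tape lying flat, 66 mm across, 24 mm high; bystander, origin at the centre of its underside
There are look-alikes about, which are no part of the job. What is shaped like the part that bears tin_a_mid but black, blue or red is not meant.

How it is judged (in metres and radians):
On the way, in this order (a step that is already met when the one before it is completed fails the run):
1. the left tin is lifted at least 30 mm in the gripper while the other two stand on the counter (height (world z) of tin_a above 0.03 m and contact force between tin_a and the fingers above 2 N and height (world z) of each of tin_b, tin_c below 0.006 m and angle between each of tin_b, tin_c's own z axis and vertical below 0.1 rad and contact force between each of tin_b, tin_c and the fingers below 0.2 N), for 0.2 s.
2. the middle tin is lifted at least 30 mm in the gripper while the other two stand on the counter (height (world z) of tin_b above 0.03 m and contact force between tin_b and the fingers above 2 N and height (world z) of each of tin_a, tin_c below 0.006 m and angle between each of tin_a, tin_c's own z axis and vertical below 0.1 rad and contact force between each of tin_a, tin_c and the fingers below 0.2 N), for 0.2 s.
3. the right tin is lifted at least 30 mm in the gripper while the other two stand on the counter (height (world z) of tin_c above 0.03 m and contact force between tin_c and the fingers above 2 N and height (world z) of each of tin_a, tin_b below 0.006 m and angle between each of tin_a, tin_b's own z axis and vertical below 0.1 rad and contact force between each of tin_a, tin_b and the fingers below 0.2 N), for 0.2 s.
At the end, for the whole second after the job is handed in: The heaviest tin is in the gripper, its underside more than 150 mm above the counter, within 0.3 rad of upright and at rest; the other two tins stand upright on the counter, untouched by the fingers and within 50 mm of where they began (coins_x: the heaviest tin's unseen contents) (((horizontal distance between tin_a and coins_x below 0.015 m and height (world z) of tin_a above 0.15 m and contact force between tin_a and the fingers above 2 N and angle between tin_a's own z axis and vertical below 0.3 rad and linear speed of tin_a below 0.05 m/s and height (world z) of each of tin_b, tin_c below 0.006 m and angle between each of tin_b, tin_c's own z axis and vertical below 0.1 rad and contact force between each of tin_b, tin_c and the fingers below 0.2 N and distance of each of tin_b, tin_c from where it was at the start of the episode below 0.05 m) or (horizontal distance between tin_b and coins_x below 0.015 m and height (world z) of tin_b above 0.15 m and contact force between tin_b and the fingers above 2 N and angle between tin_b's own z axis and vertical below 0.3 rad and linear speed of tin_b below 0.05 m/s and height (world z) of each of tin_a, tin_c below 0.006 m and angle between each of tin_a, tin_c's own z axis and vertical below 0.1 rad and contact force between each of tin_a, tin_c and the fingers below 0.2 N and distance of each of tin_a, tin_c from where it was at the start of the episode below 0.05 m) or (horizontal distance between tin_c and coins_x below 0.015 m and height (world z) of tin_c above 0.15 m and contact force between tin_c and the fingers above 2 N and angle between tin_c's own z axis and vertical below 0.3 rad and linear speed of tin_c below 0.05 m/s and height (world z) of each of tin_a, tin_b below 0.006 m and angle between each of tin_a, tin_b's own z axis and vertical below 0.1 rad and contact force between each of tin_a, tin_b and the fingers below 0.2 N and distance of each of tin_a, tin_b from where it was at the start of the episode below 0.05 m))); the arm keeps its last pose, push and grip.
It fails at once if a tin is tipped by more than 0.5 rad (angle between any of tin_a, tin_b, tin_c's own z axis and vertical above 0.5 rad).
It fails at once if a bystander is moved by more than 20 mm (distance of any of calculator, marker_red, jar_berry, jar_honey, tape_small from where it was at the start of the episode above 0.02 m).
It also fails if it takes over 72 s, if anything falls off the work surface, if the arm or the gripper's body presses on something with over 40 N, if the wrist force passes 120 N, or if a joint passes its speed limit or range.

ROBOT

A 6-joint arm with a two-finger parallel gripper is mounted at the origin on a cart in front of the work surface, level with it; the furniture and walls round the work are solid. World frame = base frame: x ahead of the robot, y to its left, z up, the work surface at z = 0. Lengths are in m, angles in degrees, forces in N, time in s.
With the tool pointing down it reaches from about 0.25 to 0.725 m from the base axis. Payload 9.7 kg.
Tool frame: the origin (TCP) lies at the very end of the fingers, on their centre line; the grasp point (between the pads) lies grasp_offset behind it (grasp_offset is the distance from the TCP to the grasp point, in m); z points along the fingers, y is the line along which they close (so a half turn about z gives the same grasp; the last joint's range is limited). The gripper opens to 85 mm and grips with 20 to 120 N. Pads are 22 mm wide; open, the fingers measure 114 mm over their backs; the gripper's body (76 mm by 85 mm) begins 54 mm behind the grasp point. The pads swing forward as they close: fully open they stand 13 mm farther back than shut.
Start: joints at [-70.818, 4.979, 10.078, 95.1, 0, 90], TCP at [0.181, -0.519, 0.231] pointing down, gripper open.
Joint ranges: [-179.16, 179.16], [-48.56, 103.87], [-65.8, 70.77], [-126.05, 130.52], [-82.76, 87.17], [-180, 180]. Speed limits (degrees/s): [127.2, 127.2, 147.25, 180, 180, 180].

INTERFACE

Orientations are given as [roll, pitch, yaw] about the fixed x, y, z axes, in that order (R = Rz(yaw) Ry(pitch) Rx(roll)).
In Python, from workcell import get_obs, camera, calibration, job_done, recognise, cut_out, mark_of, grasp_offset gives the robot as it stands.
- The arm moves only by the tool servo_tool, never from a script. Its argument "moves" is a list of rows, each a list of 3 entries, a list of its own where there are three numbers: the turn, a rotation vector about the tool's x, y, z in degrees, then the shift along the tool's x, y, z in m, then the opening in per cent of the stroke, from 0 (shut) to 100 (fully open). In form: [[[ax, ay, az], [x, y, z], claw], ...]. A call has 1 to 12 rows; each row shifts and turns the commanded pose from where the row before left it, along the tool's axes as they then stand; what a row does not reach is not made up. A row lasts 1/10 s, in which the tool goes at most 50 mm and 8.59 degrees, less where a joint would pass 70% of its speed; a pose out of reach is approached as far as the arm can. A call is refused whole if a number of a shift passes 0.05 or a number of a turn 8.59, either way. A call with a gripper value outside its range is refused whole. The fingers move at their own pace and stop on an object; "force" is the grip in N (left out, the last holds). Time passes only in rows, so rows that do not move let the fingers close. It gives the time, the measured TCP pose, the force, the opening and the grip force at its end, in the units of the state.
- get_obs(): the state, without advancing time (a new reading comes with each control period).
- camera(name): name is "scene" or "top"; returns (picture, depth): 400x640x3 uint8, red, green, blue; 400x640 float32, m along the optical axis (not along the pixel's ray), 0 where there is no reading.
- calibration(name): a dict with "camera_matrix" (3x3 intrinsics, pixels), "R" (3x3) and "t" (3): a world point X has camera coordinates R X + t. Camera axes: x right, y down, z forward; pixel columns grow to the right and rows downward; lengths in m; the calibration is good to about 2 mm. A picture is of the moment at which its call begins. calibration takes no time and is no camera call.
- job_done(): hands the job in; it is judged then, once.
Trained networks look in the newest picture that a camera, given by its name, has taken for a name from the list of things; names that differ only in an ending like _2 or _b are one class to them, and where a whole thing is asked for, a point or a joint stands for the part that bears it (a point fixed in the world has none). Each returns a list of dicts, best first, with "score" (0 to 1); they miss things now and then, are a little off and sometimes report something else, mostly with a low value. They report only what shows in the picture. A call takes as long as a camera call. They do not tell look-alikes from the thing itself.
- recognise(name, camera): "xyz" ([x, y, z] in m, in the coordinates of the camera as it stood for that picture, good to about 4 mm: the middle of the surface that is visible of it).
- cut_out(name, camera): "mask" (400x640 bool, what is visible of it).
- mark_of(name, camera): "xyz" ([x, y, z] in m, in the coordinates of the camera as it stood for that picture, good to about 4 mm: a listed point, or the origin of a listed thing).
The state is a dict: "time": time; "q": joint angles; "qd": joint speeds; "joint_efforts": joint torques, N m; "ee_pos": TCP position; "tcp_rot": TCP orientation; "wrist_force": force on the tool from outside, world axes, zero at the start; "torque": the same for the moment, N m; "opening": finger opening in m; "grasp_force": force on a finger pad.
Only numpy, scipy, OpenCV 4.12 (cv2) and the standard library are available. Lean on these libraries where they do the work, as an engineer would, in place of code of your own. Each camera call takes 0.05 s, during which the arm holds its last target. There are 200 camera calls.

## Working session

There is one attempt and no reset: what is moved stays moved. The work goes in short steps, Python scripts to look and compute and a tool call to move; the robot and the scene stay as the last step left them, time stands still between calls to the robot, and variables do not carry over. Pictures are saved under pics/ and viewed, at most 10 in all, crops included, and the job is handed in when it is done.

Besides the shell and the picture viewer there is one more tool, called after ">>>" in YAML: its name, and indented under it one key for each argument. servo_tool: Moves the arm, as the interface text tells. Its arguments: {"type":"object","properties":{"moves":{"type":"array"},"force":{"type":"number"}},"required":["moves"]}

```bash
mkdir -p pics
cat > h.py <<'E'
import numpy as np, cv2
from workcell import *
def toW(name,p):
    c=calibration(name); return np.array(c["R"]).T@(np.array(p)-np.array(c["t"]))
def pix(name,p):
    c=calibration(name); q=np.array(c["camera_matrix"])@np.array(p); return (q[:2]/q[2]).round()
E
python3 - <<'E'
from h import *
o=get_obs(); print(o, grasp_offset if not callable(grasp_offset) else grasp_offset())
ims=[]
for n in("scene","top"):
    im,d=camera(n); cv2.imwrite(f"pics/{n}0.png",im[:,:,::-1])
    for t in("tin_a_mid","jar_berry","jar_honey","calculator","marker_red","tape_small"):
        for r in mark_of(t,n): print(n,t,round(r["score"],2),toW(n,r["xyz"]).round(3),pix(n,r["xyz"]))
E
```

```text
{'time': 0.0, 'q': array([-7.08161620e+01,  5.01203773e+00,  1.00328609e+01,  9.50994047e+01,
       -6.39105630e-04,  9.00039195e+01]), 'qd': array([-0.06702186,  0.12379895,  0.03027053,  0.09352264, -0.02133791,
        0.05550013]), 'joint_efforts': array([ 6.83070375e-04, -5.20390427e+01,  4.64802718e+01,  1.63994957e-02,
        5.71796579e-05,  1.69467949e-06]), 'ee_pos': array([ 0.18064932, -0.51923541,  0.23055981]), 'tcp_rot': array([-1.79921419e+02,  6.44480655e-04,  1.91799194e+01]), 'wrist_force': array([-0.56109815, -0.55857132, -0.26302983]), 'torque': array([-0.00320603,  0.02333123,  0.06043037]), 'grasp_force': 0.0, 'opening': 0.08531120136822455} 0.0187
scene tin_a_mid 0.94 [0.657 0.393 0.042] [411. 254.]
scene tin_a_mid 0.76 [ 0.575 -0.161  0.038] [243. 136.]
scene tin_a_mid 0.72 [0.822 0.19  0.038] [304. 270.]
scene tin_a_mid 0.65 [ 0.468 -0.02   0.037] [307. 130.]
scene jar_berry 0.69 [ 0.679 -0.148 -0.001] [227. 173.]
scene jar_honey 0.68 [ 0.469  0.358 -0.003] [428. 197.]
scene jar_honey 0.59 [0.679 0.067 0.003] [293. 208.]
scene calculator 0.53 [ 0.477 -0.131  0.038] [272. 116.]
scene marker_red 0.62 [0.508 0.407 0.   ] [439. 216.]
scene tape_small 0.83 [0.679 0.067 0.   ] [294. 208.]
scene tape_small 0.17 [ 0.471 -0.021  0.035] [306. 131.]
top tin_a_mid 0.86 [0.823 0.184 0.039] [300. 135.]
top tin_a_mid 0.71 [ 0.574 -0.163  0.034] [422. 216.]
top tin_a_mid 0.52 [0.494 0.113 0.04 ] [327. 246.]
top tin_a_mid 0.52 [0.656 0.392 0.034] [231. 193.]
top jar_berry 0.57 [ 0.68  -0.147 -0.   ] [413. 182.]
top jar_honey 0.71 [ 0.464  0.357 -0.002] [245. 259.]
top calculator 0.72 [ 0.47   0.226 -0.001] [289. 256.]
top marker_red 0.54 [0.502 0.401 0.002] [230. 247.]
top tape_small 0.26 [ 0.46   0.359 -0.001] [244. 261.]
top tape_small 0.2 [ 0.469 -0.02   0.034] [374. 254.]
```

View pics/scene0.png

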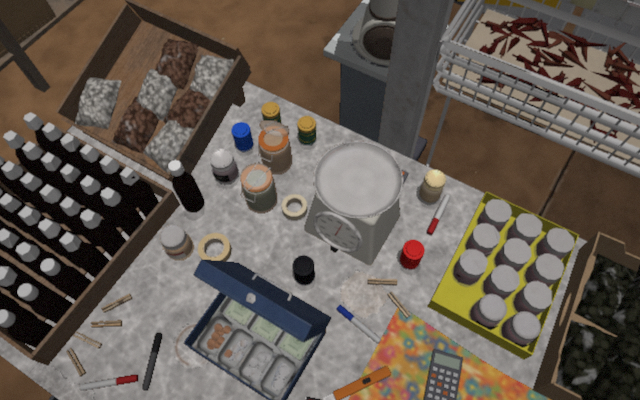

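View pics/top0.png

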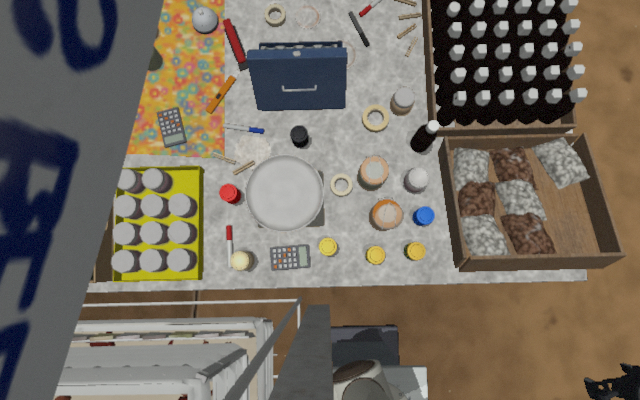

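The green tins with brass lids are at top pixels (327,246), (375,255) and (416,252), running left to right. In the scene view the last two are at (307,130) and (271,113), and the first is hidden behind the scale. The black (300,136), red (229,193) and blue (425,216) tins are look-alikes. Next I'll confirm with an enlarged crop and measure the lids and the nearby clearances.

Run:
```python
from h import *
n="top"; im,d=camera(n); c=calibration(n); K=np.array(c["camera_matrix"]);R=np.array(c["R"]);t=np.array(c["t"])
cv2.imwrite("pics/crop.png",cv2.resize(im[150:290,200:460],None,fx=3,fy=3,interpolation=cv2.INTER_CUBIC)[:,:,::-1])
v,u=np.mgrid[:400,:640]; P=np.linalg.inv(K)@np.stack([u*d,v*d,d]).reshape(3,-1)
W=(R.T@(P-t[:,None])).T.reshape(400,640,3); W[d==0]=np.nan
print("cam",-R.T@t)
for nm,(a,b) in dict(a=(327,246),b=(375,255),c=(416,252)).items():
    w=W[b-15:b+15,a-15:a+15].reshape(-1,3); l=w[(w[:,2]>.068)&(w[:,2]<.085)]
    lo,hi=np.percentile(l,1,0),np.percentile(l,99,0)
    ctr=(lo+hi)/2; print(nm,"n",len(l),"med",np.median(l,0).round(4),"mid",ctr.round(4),(hi-lo).round(3))
    w=W.reshape(-1,3); w=w[np.isfinite(w[:,2])]
    for h in(.01,.09,.15):
        q=w[(w[:,2]>h)]-ctr; q=q[:,:2]; r=np.hypot(*q.T); m=(r>.034)&(r<.25)
        ang=np.degrees(np.arctan2(q[m,1],q[m,0])); rr=r[m]
        print("  h>",h,[(s,round(float(rr[(abs((ang-s+180)%360-180)<15)].min()),3)) for s in range(-180,180,30) if (abs((ang-s+180)%360-180)<15).any()])
for m in cut_out("tin_a_mid",n): k=m["mask"]; print(m["score"],np.argwhere(k).mean(0)[::-1].round(1))
```

```text
cam [0.46022781 0.11646456 1.33822332]
a n 254 med [0.4944 0.1122 0.0741] mid [0.4958 0.1132 0.0744] [0.047 0.047 0.011]
  h> 0.01 [(-180, 0.237), (-120, 0.114), (-90, 0.111), (-60, 0.141), (-30, 0.155), (0, 0.062), (30, 0.063), (60, 0.071), (90, 0.055), (120, 0.057), (150, 0.077)]
  h> 0.09 [(-180, 0.237), (-90, 0.161), (-60, 0.141), (-30, 0.2), (0, 0.075), (30, 0.068), (60, 0.071), (90, 0.161), (120, 0.19), (150, 0.197)]
  h> 0.15 [(-180, 0.237), (-60, 0.147), (0, 0.085), (30, 0.07), (60, 0.071), (90, 0.161), (120, 0.19), (150, 0.197)]
b n 264 med [ 0.4675 -0.0204  0.0743] mid [ 0.4676 -0.0205  0.0747] [0.047 0.048 0.013]
  h> 0.01 [(-90, 0.088), (-60, 0.097), (-30, 0.073), (0, 0.07), (30, 0.195), (60, 0.114), (90, 0.112), (150, 0.248)]
  h> 0.09 [(-90, 0.199), (-60, 0.207), (-30, 0.073), (0, 0.07), (30, 0.202), (60, 0.18), (90, 0.241), (150, 0.248)]
  h> 0.15 [(-90, 0.199), (-60, 0.208), (-30, 0.092), (0, 0.086), (30, 0.202), (60, 0.189), (90, 0.241), (150, 0.248)]
c n 264 med [ 0.4766 -0.1327  0.0742] mid [ 0.4759 -0.1334  0.0746] [0.047 0.048 0.013]
  h> 0.01 [(-120, 0.091), (-90, 0.087), (-60, 0.089), (-30, 0.079), (0, 0.079), (30, 0.089), (60, 0.089), (90, 0.087), (120, 0.1)]
  h> 0.09 [(-120, 0.091), (-90, 0.087), (-60, 0.089), (-30, 0.124), (0, 0.19), (30, 0.089), (60, 0.089)]
  h> 0.15 [(-120, 0.091), (-90, 0.087), (-60, 0.089), (-30, 0.124), (30, 0.098), (60, 0.11)]
0.75 [230.5 193.3]
0.72 [327.3 246.1]
0.72 [423.7 215.4]
0.52 [299.3 135.5]
```

View pics/crop.png

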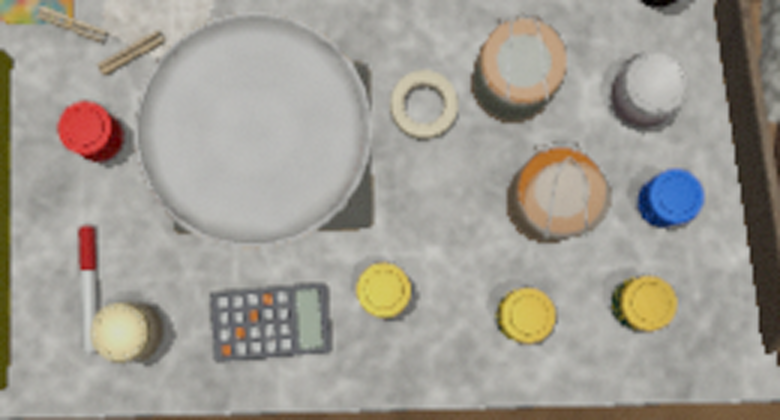

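The crop confirms three green tins with brass lids at crop pixels (384,290), (527,315) and (648,303), with only the blue look-alike close by. Before moving I'll check the pillar near the base.

Run:
```python
from h import *
for n,ps in dict(top=[(315,310),(315,330),(310,360),(320,395),(270,340),(250,300),(360,385),(460,200),(612,250),(580,300)],scene=[(410,100),(400,40),(380,30),(400,130),(395,160)]).items():
    im,d=camera(n)
    c=calibration(n);K=np.array(c["camera_matrix"])
    for u,v in ps:
        print(n,u,v,toW(n,np.linalg.inv(K)@np.array([u,v,1])*d[v,u]).round(2) if d[v,u] else None)
```

```text
top 315 310 [ 0.26  0.17 -0.5 ]
top 315 330 [0.26 0.15 0.01]
top 310 360 [0.26 0.16 0.4 ]
top 320 395 [0.26 0.13 0.63]
top 270 340 [0.3  0.24 0.38]
top 250 300 [ 0.29  0.45 -0.63]
top 360 385 [0.18 0.05 0.29]
top 460 200 [ 0.61 -0.25  0.11]
top 612 250 [ 0.46 -0.61  0.17]
top 580 300 [ 0.25 -1.02 -0.74]
scene 410 100 [0.26 0.19 0.08]
scene 400 40 [0.26 0.13 0.27]
scene 380 30 [0.19 0.05 0.21]
scene 400 130 [ 0.26  0.18 -0.07]
scene 395 160 [0.55 0.27 0.22]
```

>>> servo_tool:
  moves:
    - [[0,0,3],[0,0,-0.02],80]
    - [[0,0,6.2],[0,0,-0.03],80]
    - [[0,0,6],[0,0,-0.03],80]
    - [[0,0,4],[0,0,-0.02],80]
    - [[0,0,0],[0,0,0],80]
    - [[0,0,0],[0,0,0],80]
  force: 60

```text
time: 1.5
ee_pos: [0.1808, -0.5197, 0.3311]
tcp_rot: [180.0, -0.0, 0.1]
wrist_force: [1.0, -0.1, -0.2]
opening: 0.0682
grasp_force: 0.0
```

Run:
```python
from h import *
A=[]
for n in("top","scene"):
    im,d=camera(n); c=calibration(n);K=np.array(c["camera_matrix"]);R=np.array(c["R"]);t=np.array(c["t"])
    v,u=np.mgrid[:400,:640]; P=np.linalg.inv(K)@np.stack([u*d,v*d,d]).reshape(3,-1)
    W=(R.T@(P-t[:,None])).T; W=W[d.ravel()>0]
    m=(W[:,0]>.0)&(W[:,0]<.3)&(W[:,1]>-.1)&(W[:,1]<.35)&(W[:,2]>.0)
    Q=W[m]; print(n,m.sum())
    for z in np.arange(0,1.2,.05):
        q=Q[(Q[:,2]>=z)&(Q[:,2]<z+.05)]
        if len(q)<5: continue
        p=q[(q[:,0]>.24)&(q[:,0]<.28)]; o=q[(q[:,0]<=.24)]
        print(round(z,2),"face n",len(p),np.percentile(p[:,:2],[1,99],0).round(3).tolist() if len(p) else "","| other",len(o),np.percentile(o[:,:2],[1,99],0).round(3).tolist() if len(o) else "")
cv2.imwrite("pics/s1.png",cv2.resize(camera("scene")[0][0:200,280:480],None,fx=3,fy=3)[:,:,::-1])
print(get_obs()["q"].round(2))
```

```text
top 8529
0.0 face n 97 [[0.257, 0.112], [0.259, 0.204]] | other 371 [[0.064, -0.099], [0.148, 0.099]]
0.05 face n 102 [[0.257, 0.113], [0.259, 0.206]] | other 0 
0.1 face n 120 [[0.257, 0.113], [0.259, 0.206]] | other 59 [[0.182, -0.006], [0.202, 0.096]]
0.15 face n 138 [[0.255, 0.111], [0.259, 0.206]] | other 449 [[0.139, -0.029], [0.203, 0.108]]
0.2 face n 479 [[0.241, 0.114], [0.28, 0.347]] | other 1098 [[0.131, -0.005], [0.238, 0.302]]
0.25 face n 206 [[0.242, 0.112], [0.275, 0.342]] | other 319 [[0.144, 0.001], [0.237, 0.255]]
0.3 face n 214 [[0.256, 0.112], [0.259, 0.208]] | other 263 [[0.157, -0.007], [0.225, 0.255]]
0.35 face n 305 [[0.241, 0.113], [0.259, 0.254]] | other 352 [[0.171, -0.014], [0.239, 0.255]]
0.4 face n 304 [[0.241, 0.112], [0.259, 0.259]] | other 211 [[0.184, -0.012], [0.239, 0.261]]
0.45 face n 349 [[0.257, 0.112], [0.259, 0.206]] | other 0 
0.5 face n 413 [[0.257, 0.112], [0.259, 0.207]] | other 0 
0.55 face n 565 [[0.246, 0.112], [0.262, 0.248]] | other 0 
0.6 face n 716 [[0.248, 0.112], [0.271, 0.337]] | other 0 
0.65 face n 70 [[0.258, 0.115], [0.269, 0
[... 293 characters left out ...]
0.115], [0.265, 0.211]] | other 347 [[0.181, -0.002], [0.236, 0.211]]
0.15 face n 509 [[0.243, 0.114], [0.265, 0.211]] | other 614 [[0.126, -0.03], [0.236, 0.211]]
0.2 face n 816 [[0.242, 0.116], [0.268, 0.344]] | other 1960 [[0.003, -0.002], [0.225, 0.348]]
0.25 face n 638 [[0.244, 0.115], [0.265, 0.238]] | other 1023 [[0.003, 0.002], [0.236, 0.349]]
0.3 face n 699 [[0.244, 0.114], [0.266, 0.211]] | other 286 [[0.075, 0.21], [0.238, 0.349]]
0.35 face n 808 [[0.243, 0.116], [0.276, 0.263]] | other 252 [[0.143, 0.21], [0.239, 0.263]]
0.4 face n 167 [[0.242, 0.163], [0.277, 0.263]] | other 37 [[0.206, 0.211], [0.239, 0.263]]
0.45 face n 0  | other 0 
[-70.82   8.79  25.56 106.87   0.   109.15]
```

View pics/s1.png

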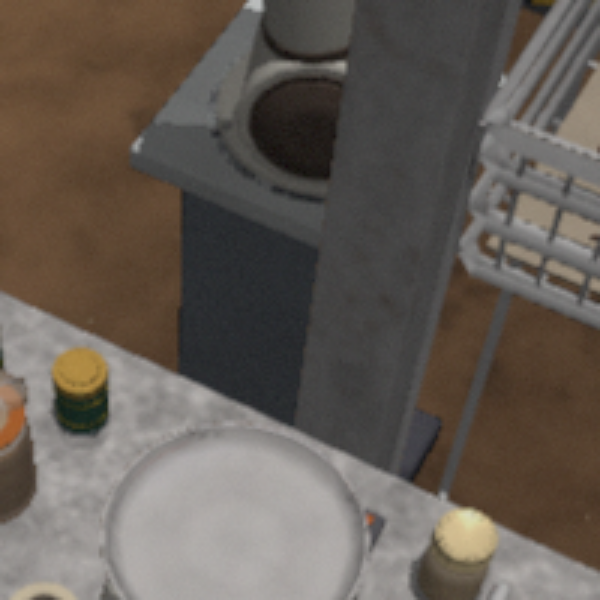

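A tall pillar stands at x≈0.16–0.26, y≈0.113–0.21, next to the arm's path to the left tin. I'll swing to the middle first and see how bulky the arm is.

>>> servo_tool:
  moves:
    - [[0,0,0],[0.012,-0.015,0],80]
    - [[0,0,0],[0.025,-0.034,0],80]
    - [[0,0,0],[0.025,-0.036,0],80]
    - [[0,0,0],[0.025,-0.036,0],80]
    - [[0,0,0],[0.025,-0.036,0],80]
    - [[0,0,0],[0.025,-0.036,0],80]
    - [[0,0,0],[0.025,-0.036,0],80]
    - [[0,0,0],[0.025,-0.036,0],80]
    - [[0,0,0],[0.025,-0.036,0],80]
    - [[0,0,0],[0.025,-0.036,0],80]
    - [[0,0,0],[0.012,-0.02,0],80]
    - [[0,0,0],[0,0,0],80]

```text
time: 2.85
ee_pos: [0.4308, -0.1602, 0.3302]
tcp_rot: [-179.9, 0.1, 0.2]
wrist_force: [0.0, -0.6, -1.4]
opening: 0.0683
grasp_force: 0.0
```

Run:
```python
from h import *
o=get_obs(); print(o["time"],o["ee_pos"].round(3),o["tcp_rot"].round(1),o["q"].round(1))
a=camera("scene")[0]; b=camera("top")[0]
im=np.vstack([cv2.resize(a[0:200],None,fx=1.2,fy=1.2),cv2.resize(b[150:400],None,fx=1.2,fy=1.2)])
cv2.imwrite("pics/s2.png",im[:,:,::-1]); print(im.shape)
```

```text
2.85 [ 0.431 -0.16   0.33 ] [-1.799e+02  1.000e-01  2.000e-01] [-20.4  -3.8  12.5 106.4   0.  159.4]
(540, 768, 3)
```

View pics/s2.png

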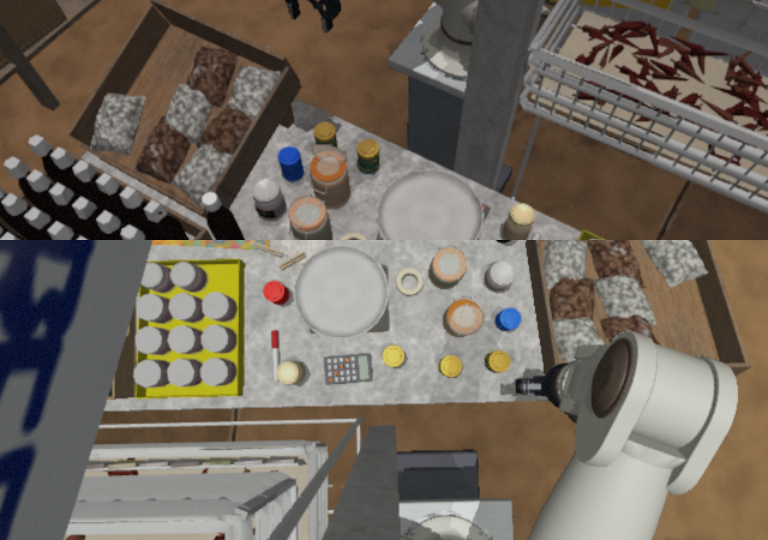

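The pictures show a thick white arm at top pixels (560–740, 340–540), with the gripper at (530,385). I'll measure its lateral extent in the arm plane from the depth image.

```bash
cat > arm.py <<'E'
from h import *
q1=np.radians(get_obs()["q"][0])
for n in("top","scene"):
    im,d=camera(n); c=calibration(n);K=np.array(c["camera_matrix"]);R=np.array(c["R"]);t=np.array(c["t"])
    v,u=np.mgrid[:400,:640]; P=np.linalg.inv(K)@np.stack([u*d,v*d,d]).reshape(3,-1)
    W=(R.T@(P-t[:,None])).T; W=W[d.ravel()>0]
    s=W[:,0]*np.cos(q1)+W[:,1]*np.sin(q1); l=-W[:,0]*np.sin(q1)+W[:,1]*np.cos(q1)
    pil=(W[:,0]>.14)&(W[:,0]<.27)&(W[:,1]>.105)&(W[:,1]<.22)
    ok=(abs(l)<.25)&(s>-.25)&(s<.62)&(W[:,2]>.03)&~pil&(W[:,1]<.2)
    print(n)
    for s0 in np.arange(-.25,.62,.05):
        m=ok&(s>=s0)&(s<s0+.05)
        out=[]
        for z0 in np.arange(0,1,.1):
            k=m&(W[:,2]>=z0)&(W[:,2]<z0+.1)
            if k.sum()>8: out.append((round(z0,1),*np.percentile(l[k],[2,98]).round(2).tolist()))
        if out: print(round(s0,2),out)
E
python3 arm.py
```

```text
top
0.05 [(np.float64(0.0), 0.0, 0.05), (np.float64(0.1), 0.11, 0.14)]
0.25 [(np.float64(0.6), 0.05, 0.06), (np.float64(0.7), 0.02, 0.06)]
0.3 [(np.float64(0.6), 0.05, 0.06), (np.float64(0.7), -0.04, 0.05)]
0.35 [(np.float64(0.7), -0.05, 0.05)]
0.4 [(np.float64(0.0), 0.12, 0.17), (np.float64(0.3), 0.03, 0.06), (np.float64(0.4), 0.01, 0.07), (np.float64(0.5), 0.02, 0.04), (np.float64(0.6), 0.03, 0.05), (np.float64(0.7), -0.05, 0.06), (np.float64(0.8), -0.05, 0.05)]
0.45 [(np.float64(0.0), 0.02, 0.17), (np.float64(0.1), -0.05, -0.05), (np.float64(0.3), 0.04, 0.05), (np.float64(0.4), 0.02, 0.04), (np.float64(0.5), 0.03, 0.04), (np.float64(0.6), 0.04, 0.05), (np.float64(0.7), -0.04, 0.06), (np.float64(0.8), -0.05, 0.05)]
0.5 [(np.float64(0.0), 0.02, 0.2), (np.float64(0.1), -0.09, 0.19), (np.float64(0.2), -0.05, -0.03), (np.float64(0.6), 0.02, 0.05), (np.float64(0.7), -0.05, 0.05)]
0.55 [(np.float64(0.0), -0.02, 0.2), (np.float64(0.1), -0.12, 0.19)]
0.6 [(np.float64(0.0), -0.01, 0.23), (np.float64(0.1), -0.17, -0.0)]
scene
-0.1 [(np.float64(0.2), 0.18, 0.19)]
-0.05 [(np.float64(0.1), 0.19, 0.21), (np.float64(0.2), 0.19, 0.2)]
-0.0 [(np.float64(0.0), -0.06, 0.06)]
0.05 [(np.float64(0.0), -0.04, 0.06), (np.float64(0.1), -0.06, 0.08), (np.float64(0.2), 0.03, 0.06)]
0.4 [(np.float64(0.0), 0.12, 0.17), (np.float64(0.3), 0.03, 0.07), (np.float64(0.4), 0.03, 0.07)]
0.45 [(np.float64(0.0), 0.03, 0.17), (np.float64(0.1), -0.07, -0.05), (np.float64(0.3), -0.04, 0.06), (np.float64(0.4), 0.03, 0.07)]
0.5 [(np.float64(0.0), -0.07, 0.2), (np.float64(0.1), -0.21, 0.19), (np.float64(0.2), -0.16, -0.04)]
0.55 [(np.float64(0.0), -0.02, 0.2), (np.float64(0.1), -0.24, 0.19), (np.float64(0.2), -0.25, -0.16)]
0.6 [(np.float64(0.0), -0.01, 0.18), (np.float64(0.1), -0.24, -0.0)]
```

The forearm is about ±0.055 m wide. Reaching the left tin straight down would put it against the pillar's corner, and at yaw 0 joint 6 would pass its range. So I'll use yaw 90 (closing along x), and for the left tin lean the wrist about 15° toward −y.

>>> servo_tool:
  moves:
    - [[0,0,-5],[0,0,0],77]
    - [[0,0,-8.5],[0,0,0],77]
    - [[0,0,-8.5],[0,0,0],77]
    - [[0,0,-8.5],[0,0,0],77]
    - [[0,0,-8.5],[0,0,0],77]
    - [[0,0,-8.5],[0,0,0],77]
    - [[0,0,-8.5],[0,0,0],77]
    - [[0,0,-8.5],[0,0,0],77]
    - [[0,0,-8.5],[0,0,0],77]
    - [[0,0,-8.5],[0,0,0],77]
    - [[0,0,-8.5],[0,0,0],77]
    - [[0,0,0],[0,0,0],77]

```text
time: 4.25
ee_pos: [0.4293, -0.1635, 0.3313]
tcp_rot: [180.0, 0.0, 90.0]
wrist_force: [0.0, 0.1, -0.1]
opening: 0.0658
grasp_force: 0.0
```

>>> servo_tool:
  moves:
    - [[0,4,0],[0,0,0],77]
    - [[0,7,0],[0,0,0],77]
    - [[0,4,0],[0,0,0],77]
    - [[0,0,0],[0.015,0.004,0.009],77]
    - [[0,0,0],[0.031,0.008,0.019],77]
    - [[0,0,0],[0.034,0.009,0.02],77]
    - [[0,0,0],[0.037,0.009,0.022],77]
    - [[0,0,0],[0.037,0.009,0.022],77]
    - [[0,0,0],[0.037,0.009,0.022],77]
    - [[0,0,0],[0.031,0.008,0.019],77]
    - [[0,0,0],[0.029,0.008,0.017],77]
    - [[0,0,0],[0,0,0],77]

```text
time: 5.45
ee_pos: [0.4937, 0.1209, 0.2498]
tcp_rot: [-179.8, -15.0, 89.8]
wrist_force: [0.1, 0.1, -0.8]
opening: 0.0657
grasp_force: 0.0
```

Run:
```python
from h import *
o=get_obs(); print(o["time"],o["ee_pos"].round(4),o["tcp_rot"].round(1),o["q"].round(1),o["wrist_force"].round(2),o["torque"].round(3))
a=camera("scene")[0]; b=camera("top")[0]
im=np.vstack([cv2.resize(a[0:240],None,fx=1.2,fy=1.2),cv2.resize(b[160:400],None,fx=1.2,fy=1.2)])
cv2.imwrite("pics/s3.png",im[:,:,::-1])
q1=np.radians(o["q"][0]); print("corner lateral",-.26*np.sin(q1)+.112*np.cos(q1))
```

```text
5.45 [0.4937 0.1209 0.2498] [-179.8  -15.    89.8] [ 5.4 -2.6  3.4 94.6 15.  95.8] [ 0.11  0.14 -0.79] [-0.273  0.062  0.039]
corner lateral 0.08684174728580325
```

View pics/s3.png

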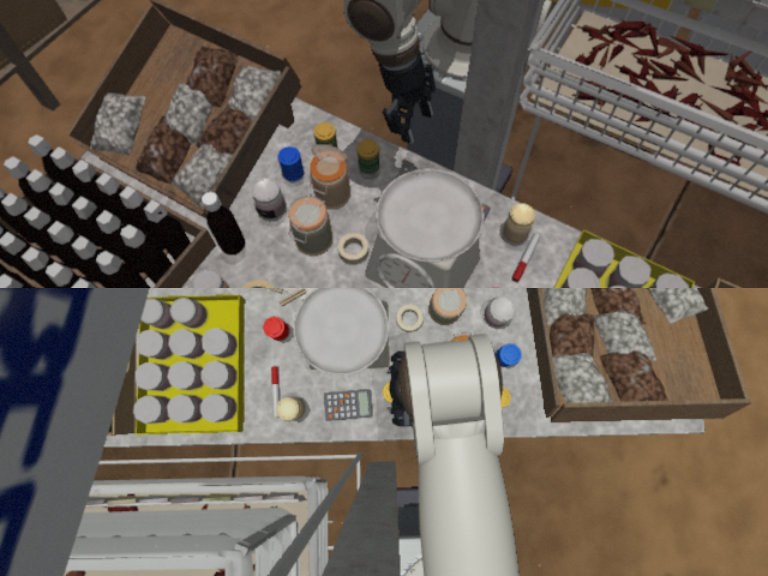

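The arm passes clear of the pillar, and the gripper is over the left tin at top-strip pixels (395,390). Descending onto it.

>>> servo_tool:
  moves:
    - [[0,0,0],[-0.0034,0.0013,0.012],77]
    - [[0,0,0],[-0.0068,0,0.024],77]
    - [[0,0,0],[-0.0071,0,0.025],77]
    - [[0,0,0],[-0.0071,0,0.025],77]
    - [[0,0,0],[-0.0071,0,0.025],77]
    - [[0,0,0],[-0.0068,0,0.024],77]
    - [[0,0,0],[-0.0057,0,0.02],77]
    - [[0,0,0],[-0.0051,0,0.018],77]
    - [[0,0,0],[-0.0045,0,0.016],77]
    - [[0,0,0],[-0.0042,0,0.015],77]
    - [[0,0,0],[-0.0034,0,0.012],77]
    - [[0,0,0],[-0.0017,0,0.006],77]

```text
time: 6.75
ee_pos: [0.4947, 0.1144, 0.0192]
tcp_rot: [-179.9, -15.0, 89.8]
wrist_force: [0.4, -0.3, 0.1]
opening: 0.0659
grasp_force: 0.0
```

>>> servo_tool:
  moves:
    - [[0,0,0],[0,0,0],77]
    - [[0,0,0],[0,0,0],60]
    - [[0,0,0],[0,0,0],50]
    - [[0,0,0],[0,0,0],40]
    - [[0,0,0],[0,0,0],40]
    - [[0,0,0],[0,0,0],40]
    - [[0,0,0],[0,0,0],40]
  force: 60

```text
time: 7.45
ee_pos: [0.4956, 0.1153, 0.0215]
tcp_rot: [179.9, -15.0, 90.0]
wrist_force: [-1.6, -2.9, 6.9]
opening: 0.0491
grasp_force: 57.5
```

>>> servo_tool:
  moves:
    - [[0,0,0],[0.0013,0,-0.005],40]
    - [[0,0,0],[0.0031,0,-0.0116],40]
    - [[0,0,0],[0.0041,0,-0.0155],40]
    - [[0,0,0],[0.0041,0,-0.0155],40]
    - [[0,0,0],[0.0041,0,-0.0155],40]
    - [[0,0,0],[0.0026,0,-0.0097],40]
    - [[0,0,0],[0.0014,0,-0.005],40]
    - [[0,0,0],[0,0,0],40]
    - [[0,0,0],[0,0,0],40]
    - [[0,0,0],[0,0,0],40]
    - [[0,0,0],[0,0,0],40]
    - [[0,0,0],[0,0,0],40]

```text
time: 8.65
ee_pos: [0.495, 0.1153, 0.1007]
tcp_rot: [-180.0, -15.0, 90.0]
wrist_force: [0.0, -1.3, -4.0]
opening: 0.0495
grasp_force: 58.0
```

```bash
cat > w.py <<'E'
from h import *
F=[]
for i in range(6):
    camera("top"); o=get_obs(); F.append(o["wrist_force"])
print(np.mean(F,0).round(2),np.std(F,0).round(2),o["ee_pos"].round(4),o["opening"],o["grasp_force"],o["time"],o["joint_efforts"].round(1))
E
python3 w.py
```

```text
[-0.22 -0.08 -4.3 ] [0.37 0.53 0.18] [0.4952 0.1152 0.1011] 0.04942918663570716 57.99559836406843 8.95 [  0.  -45.9  49.4  -0.3   1.2   0. ]
```

>>> servo_tool:
  moves:
    - [[0,0,0],[-0.0014,0,0.005],40]
    - [[0,0,0],[-0.0041,0,0.0155],40]
    - [[0,0,0],[-0.0041,0,0.0155],40]
    - [[0,0,0],[-0.0041,0,0.0155],40]
    - [[0,0,0],[-0.0031,0,0.0116],40]
    - [[0,0,0],[-0.0018,0,0.007],40]
    - [[0,0,0],[-0.0013,0,0.005],40]
    - [[0,0,0],[-0.0005,0,0.002],40]
    - [[0,0,0],[0,0,0],40]
    - [[0,0,0],[0,0,0],40]

```text
time: 9.95
ee_pos: [0.4956, 0.1156, 0.0219]
tcp_rot: [179.9, -15.0, 90.0]
wrist_force: [-0.2, -0.8, -5.3]
opening: 0.0494
grasp_force: 58.0
```

>>> servo_tool:
  moves:
    - [[0,0,0],[0,0,0],50]
    - [[0,0,0],[0,0,0],60]
    - [[0,0,0],[0,0,0],70]
    - [[0,0,0],[0,0,0],77]
    - [[0,0,0],[0,0,0],77]
    - [[0,0,0],[0,0,0],77]

```text
time: 10.55
ee_pos: [0.4954, 0.1156, 0.0217]
tcp_rot: [180.0, -15.0, 90.0]
wrist_force: [0.4, -0.2, 0.6]
opening: 0.0658
grasp_force: 0.0
```

>>> servo_tool:
  moves:
    - [[0,0,0],[0.0018,0,-0.007],77]
    - [[0,0,0],[0.0036,0,-0.0135],77]
    - [[0,0,0],[0.0052,0,-0.0193],77]
    - [[0,0,0],[0.0065,0,-0.0242],77]
    - [[0,0,0],[0.0078,0,-0.029],77]
    - [[0,0,0],[0.0078,0,-0.029],77]
    - [[0,0,0],[0.0078,0,-0.029],77]
    - [[0,0,0],[0.0078,0,-0.029],77]
    - [[0,0,0],[0.0065,0,-0.0242],77]
    - [[0,0,0],[0.0052,0,-0.0193],77]
    - [[0,0,0],[0.0036,0,-0.0135],77]
    - [[0,0,0],[0,0,0],77]

```text
time: 11.75
ee_pos: [0.4957, 0.1157, 0.27]
tcp_rot: [179.7, -15.0, 90.1]
wrist_force: [0.1, -0.5, 1.0]
opening: 0.066
grasp_force: 0.0
```

```bash
cat > tins.py <<'E'
from h import *
n="top"; im,d=camera(n); c=calibration(n); K=np.array(c["camera_matrix"]);R=np.array(c["R"]);t=np.array(c["t"])
v,u=np.mgrid[:400,:640]; P=np.linalg.inv(K)@np.stack([u*d,v*d,d]).reshape(3,-1)
W=(R.T@(P-t[:,None])).T.reshape(400,640,3); W[d==0]=np.nan
for nm,(a,b) in dict(a=(327,246),b=(375,255),c=(416,252)).items():
    w=W[b-17:b+17,a-17:a+17].reshape(-1,3); l=w[(w[:,2]>.068)&(w[:,2]<.085)]
    if len(l)>60: print(nm,len(l),((np.percentile(l,1,0)+np.percentile(l,99,0))/2).round(4),np.median(l[:,2]).round(4))
    else: print(nm,"hidden",len(l))
E
python3 tins.py; python3 w.py
```

```text
a 113 [0.4945 0.1245 0.0747] 0.074
b hidden 0
c hidden 21
[-0.13 -0.28 -0.34] [0.56 0.52 0.42] [0.4949 0.1156 0.2661] 0.06583230368487497 0.0 12.1 [ -0.  -44.1  46.4  -0.2   0.8   0. ]
```

>>> servo_tool:
  moves:
    - [[0,0,0],[-0.014,-0.003,-0.002],77]
    - [[0,0,0],[-0.03,-0.006,-0.004],77]
    - [[0,0,0],[-0.034,-0.007,-0.005],77]
    - [[0,0,0],[-0.034,-0.007,-0.005],77]
    - [[0,-3,0],[-0.024,-0.0045,-0.003],77]
    - [[0,-5,0],[0,0,0],77]
    - [[0,-5,0],[0,0,0],77]
    - [[0,-2,0],[0,0,0],77]
    - [[0,0,0],[0,0,0],77]
    - [[0,0,0],[0,0,0],77]

```text
time: 13.1
ee_pos: [0.4674, -0.0208, 0.2497]
tcp_rot: [-180.0, -0.1, 90.0]
wrist_force: [-0.3, 0.1, 0.5]
opening: 0.0659
grasp_force: 0.0
```

Directly above tin b. Descending 0.229.

>>> servo_tool:
  moves:
    - [[0,0,0],[0,0,0.012],77]
    - [[0,0,0],[0,0,0.025],77]
    - [[0,0,0],[0,0,0.026],77]
    - [[0,0,0],[0,0,0.026],77]
    - [[0,0,0],[0,0,0.026],77]
    - [[0,0,0],[0,0,0.025],77]
    - [[0,0,0],[0,0,0.022],77]
    - [[0,0,0],[0,0,0.02],77]
    - [[0,0,0],[0,0,0.018],77]
    - [[0,0,0],[0,0,0.014],77]
    - [[0,0,0],[0,0,0.01],77]
    - [[0,0,0],[0,0,0.005],77]

```text
time: 14.3
ee_pos: [0.4672, -0.0208, 0.0199]
tcp_rot: [-179.9, -0.0, 90.0]
wrist_force: [0.2, 0.1, -0.3]
opening: 0.0658
grasp_force: 0.0
```

>>> servo_tool:
  moves:
    - [[0,0,0],[0,0,0],77]
    - [[0,0,0],[0,0,0],60]
    - [[0,0,0],[0,0,0],50]
    - [[0,0,0],[0,0,0],40]
    - [[0,0,0],[0,0,0],40]
    - [[0,0,0],[0,0,0],40]
    - [[0,0,0],[0,0,0],40]

```text
time: 15.0
ee_pos: [0.4686, -0.0207, 0.022]
tcp_rot: [179.9, 0.0, 90.0]
wrist_force: [2.3, 0.5, 5.8]
opening: 0.05
grasp_force: 63.4
```

>>> servo_tool:
  moves:
    - [[0,0,0],[0,0,-0.005],40]
    - [[0,0,0],[0,0,-0.012],40]
    - [[0,0,0],[0,0,-0.016],40]
    - [[0,0,0],[0,0,-0.016],40]
    - [[0,0,0],[0,0,-0.016],40]
    - [[0,0,0],[0,0,-0.01],40]
    - [[0,0,0],[0,0,-0.005],40]
    - [[0,0,0],[0,0,0],40]
    - [[0,0,0],[0,0,0],40]
    - [[0,0,0],[0,0,0],40]
    - [[0,0,0],[0,0,0],40]
    - [[0,0,0],[0,0,0],40]

```text
time: 16.2
ee_pos: [0.4675, -0.0206, 0.1005]
tcp_rot: [-180.0, -0.0, 90.0]
wrist_force: [0.5, -0.8, -8.2]
opening: 0.0498
grasp_force: 64.2
```

```bash
python3 w.py; python3 tins.py
```

```text
[-0.07 -0.01 -8.14] [0.59 0.44 0.66] [ 0.4677 -0.0207  0.1009] 0.05005804706475366 64.17753590270877 16.5 [ -0.  -43.2  51.2   0.    0.   -0. ]
a 259 [0.4957 0.1131 0.0744] 0.0743
b hidden 2
c hidden 0
```

Tin b weighs about 0.8 kg, against roughly 0.4 kg for tin a, and tin a is back where it stood. Setting b down and moving on to c.

>>> servo_tool:
  moves:
    - [[0,0,0],[0,0,0.005],40]
    - [[0,0,0],[0,0,0.016],40]
    - [[0,0,0],[0,0,0.016],40]
    - [[0,0,0],[0,0,0.016],40]
    - [[0,0,0],[0,0,0.012],40]
    - [[0,0,0],[0,0,0.007],40]
    - [[0,0,0],[0,0,0.005],40]
    - [[0,0,0],[0,0,0.002],40]
    - [[0,0,0],[0,0,0],40]
    - [[0,0,0],[0,0,0],40]

```text
time: 17.55
ee_pos: [0.4681, -0.0207, 0.0224]
tcp_rot: [179.9, 0.0, 90.0]
wrist_force: [0.2, -0.4, -7.8]
opening: 0.05
grasp_force: 64.3
```

>>> servo_tool:
  moves:
    - [[0,0,0],[0,0,0],50]
    - [[0,0,0],[0,0,0],60]
    - [[0,0,0],[0,0,0],70]
    - [[0,0,0],[0,0,0],77]
    - [[0,0,0],[0,0,0],77]
    - [[0,0,0],[0,0,0],77]

```text
time: 18.15
ee_pos: [0.4681, -0.0207, 0.0224]
tcp_rot: [179.9, 0.0, 90.0]
wrist_force: [-0.2, 0.5, 1.0]
opening: 0.0657
grasp_force: 0.0
```

>>> servo_tool:
  moves:
    - [[0,0,0],[0,0,-0.007],77]
    - [[0,0,0],[0,0,-0.014],77]
    - [[0,0,0],[0,0,-0.02],77]
    - [[0,0,0],[0,0,-0.025],77]
    - [[0,0,0],[0,0,-0.028],77]
    - [[0,0,0],[0,0,-0.028],77]
    - [[0,0,0],[0,0,-0.028],77]
    - [[0,0,0],[0,0,-0.028],77]
    - [[0,0,0],[0,0,-0.025],77]
    - [[0,0,0],[0,0,-0.02],77]
    - [[0,0,0],[0,0,-0.007],77]
    - [[0,0,0],[0,0,0],77]

```text
time: 19.35
ee_pos: [0.468, -0.0207, 0.2532]
tcp_rot: [179.9, 0.0, 90.0]
wrist_force: [0.0, -1.1, -0.5]
opening: 0.0658
grasp_force: 0.0
```

>>> servo_tool:
  moves:
    - [[0,0,0],[-0.016,0.001,0],77]
    - [[0,0,0],[-0.03,0.002,0],77]
    - [[0,0,0],[-0.032,0.003,0],77]
    - [[0,0,0],[-0.024,0.002,0],77]
    - [[0,0,0],[-0.01,0.001,0],77]
    - [[0,0,0],[0,0,0],77]
    - [[0,0,0],[0,0,0],77]

```text
time: 20.05
ee_pos: [0.4764, -0.1321, 0.2515]
tcp_rot: [-180.0, -0.0, 90.0]
wrist_force: [-0.6, -0.6, -0.2]
opening: 0.0655
grasp_force: 0.0
```

>>> servo_tool:
  moves:
    - [[0,0,0],[-0.001,0,0.012],77]
    - [[0,0,0],[0,0,0.025],77]
    - [[0,0,0],[0,0,0.026],77]
    - [[0,0,0],[0,0,0.026],77]
    - [[0,0,0],[0,0,0.026],77]
    - [[0,0,0],[0,0,0.025],77]
    - [[0,0,0],[0,0,0.022],77]
    - [[0,0,0],[0,0,0.02],77]
    - [[0,0,0],[0,0,0.019],77]
    - [[0,0,0],[0,0,0.015],77]
    - [[0,0,0],[0,0,0.01],77]
    - [[0,0,0],[0,0,0.005],77]

```text
time: 21.25
ee_pos: [0.4763, -0.1332, 0.02]
tcp_rot: [-180.0, -0.0, 90.0]
wrist_force: [-1.3, -0.6, 0.3]
opening: 0.0657
grasp_force: 0.0
```

>>> servo_tool:
  moves:
    - [[0,0,0],[0,0,0],77]
    - [[0,0,0],[0,0,0],60]
    - [[0,0,0],[0,0,0],50]
    - [[0,0,0],[0,0,0],40]
    - [[0,0,0],[0,0,0],40]
    - [[0,0,0],[0,0,0],40]
    - [[0,0,0],[0,0,0],40]

```text
time: 21.95
ee_pos: [0.4774, -0.1338, 0.0219]
tcp_rot: [179.9, 0.0, 90.0]
wrist_force: [1.5, 0.4, 6.5]
opening: 0.0499
grasp_force: 63.1
```

>>> servo_tool:
  moves:
    - [[0,0,0],[0,0,-0.005],40]
    - [[0,0,0],[0,0,-0.012],40]
    - [[0,0,0],[0,0,-0.016],40]
    - [[0,0,0],[0,0,-0.016],40]
    - [[0,0,0],[0,0,-0.016],40]
    - [[0,0,0],[0,0,-0.01],40]
    - [[0,0,0],[0,0,-0.005],40]
    - [[0,0,0],[0,0,0],40]
    - [[0,0,0],[0,0,0],40]
    - [[0,0,0],[0,0,0],40]
    - [[0,0,0],[0,0,0],40]
    - [[0,0,0],[0,0,0],40]

```text
time: 23.15
ee_pos: [0.4765, -0.1336, 0.1006]
tcp_rot: [-180.0, -0.0, 90.0]
wrist_force: [0.4, 0.1, -3.5]
opening: 0.0501
grasp_force: 62.6
```

```bash
python3 w.py; python3 tins.py
```

```text
[ 0.15 -0.06 -2.67] [0.51 0.23 0.35] [ 0.4766 -0.1337  0.1009] 0.04991079347148533 62.5722436979413 23.45 [ -0.  -44.6  48.1   0.    0.   -0. ]
a 256 [0.4956 0.1132 0.0745] 0.0743
b 264 [ 0.4674 -0.0201  0.0748] 0.0742
c hidden 6
```

The three readings are about 4.3, 8.1 and 2.7 N, so b is the heaviest. Setting c down and going back to b.

>>> servo_tool:
  moves:
    - [[0,0,0],[0,0,0.005],40]
    - [[0,0,0],[0,0,0.016],40]
    - [[0,0,0],[0,0,0.016],40]
    - [[0,0,0],[0,0,0.016],40]
    - [[0,0,0],[0,0,0.012],40]
    - [[0,0,0],[0,0,0.007],40]
    - [[0,0,0],[0,0,0.005],40]
    - [[0,0,0],[0,0,0.002],40]
    - [[0,0,0],[0,0,0],40]
    - [[0,0,0],[0,0,0],40]

```text
time: 24.5
ee_pos: [0.477, -0.1338, 0.0225]
tcp_rot: [179.9, 0.0, 90.0]
wrist_force: [0.4, 0.3, -2.5]
opening: 0.0498
grasp_force: 62.5
```

>>> servo_tool:
  moves:
    - [[0,0,0],[0,0,0],50]
    - [[0,0,0],[0,0,0],60]
    - [[0,0,0],[0,0,0],70]
    - [[0,0,0],[0,0,0],77]
    - [[0,0,0],[0,0,0],77]
    - [[0,0,0],[0,0,0],77]

```text
time: 25.1
ee_pos: [0.4767, -0.1337, 0.0221]
tcp_rot: [180.0, 0.0, 90.0]
wrist_force: [0.5, 0.1, 0.6]
opening: 0.0658
grasp_force: 0.0
```

>>> servo_tool:
  moves:
    - [[0,0,0],[0,0,-0.007],77]
    - [[0,0,0],[0,0,-0.014],77]
    - [[0,0,0],[0,0,-0.02],77]
    - [[0,0,0],[0,0,-0.025],77]
    - [[0,0,0],[0,0,-0.028],77]
    - [[0,0,0],[0,0,-0.028],77]
    - [[0,0,0],[0,0,-0.028],77]
    - [[0,0,0],[0,0,-0.028],77]
    - [[0,0,0],[0,0,-0.025],77]
    - [[0,0,0],[0,0,-0.02],77]
    - [[0,0,0],[0,0,-0.007],77]
    - [[0,0,0],[0,0,0],77]

```text
time: 26.3
ee_pos: [0.477, -0.1338, 0.2533]
tcp_rot: [179.9, 0.0, 90.0]
wrist_force: [0.9, -0.7, 0.6]
opening: 0.0655
grasp_force: 0.0
```

>>> servo_tool:
  moves:
    - [[0,0,0],[0.016,-0.001,0],77]
    - [[0,0,0],[0.03,-0.002,0],77]
    - [[0,0,0],[0.032,-0.003,0],77]
    - [[0,0,0],[0.024,-0.002,0],77]
    - [[0,0,0],[0.011,-0.001,0],77]
    - [[0,0,0],[0,0,0],77]
    - [[0,0,0],[0,0,0],77]

```text
time: 27.0
ee_pos: [0.4676, -0.0211, 0.2515]
tcp_rot: [-180.0, 0.0, 90.0]
wrist_force: [0.3, 0.1, -0.8]
opening: 0.0659
grasp_force: 0.0
```

>>> servo_tool:
  moves:
    - [[0,0,0],[0,0,0.012],77]
    - [[0,0,0],[0,0,0.025],77]
    - [[0,0,0],[0,0,0.026],77]
    - [[0,0,0],[0,0,0.026],77]
    - [[0,0,0],[0,0,0.026],77]
    - [[0,0,0],[0,0,0.025],77]
    - [[0,0,0],[0,0,0.022],77]
    - [[0,0,0],[0,0,0.02],77]
    - [[0,0,0],[0,0,0.019],77]
    - [[0,0,0],[0,0,0.015],77]
    - [[0,0,0],[0,0,0.01],77]
    - [[0,0,0],[0,0,0.005],77]

```text
time: 28.2
ee_pos: [0.4669, -0.0212, 0.0195]
tcp_rot: [-179.9, -0.0, 89.9]
wrist_force: [0.6, 0.4, -0.1]
opening: 0.0658
grasp_force: 0.0
```

>>> servo_tool:
  moves:
    - [[0,0,0],[0,0,0],77]
    - [[0,0,0],[0,0,0],60]
    - [[0,0,0],[0,0,0],50]
    - [[0,0,0],[0,0,0],40]
    - [[0,0,0],[0,0,0],40]
    - [[0,0,0],[0,0,0],40]
    - [[0,0,0],[0,0,0],40]

```text
time: 28.9
ee_pos: [0.4679, -0.0208, 0.0218]
tcp_rot: [180.0, 0.0, 90.0]
wrist_force: [-3.6, -2.2, 6.4]
opening: 0.0502
grasp_force: 63.4
```

>>> servo_tool:
  moves:
    - [[0,0,0],[0,0,-0.005],40]
    - [[0,0,0],[0,0,-0.012],40]
    - [[0,0,0],[0,0,-0.018],40]
    - [[0,0,0],[0,0,-0.025],40]
    - [[0,0,0],[0,0,-0.028],40]
    - [[0,0,0],[0,0,-0.028],40]
    - [[0,0,0],[0,0,-0.028],40]
    - [[0,0,0],[0,0,-0.028],40]
    - [[0,0,0],[0,0,-0.028],40]
    - [[0,0,0],[0,0,-0.025],40]
    - [[0,0,0],[0,0,-0.016],40]
    - [[0,0,0],[0,0,-0.008],40]

```text
time: 30.1
ee_pos: [0.4679, -0.0206, 0.2718]
tcp_rot: [179.9, -0.0, 90.0]
wrist_force: [0.9, 0.5, -7.9]
opening: 0.05
grasp_force: 64.4
```

>>> servo_tool:
  moves:
    - [[0,0,0],[0,0,0],40]
    - [[0,0,0],[0,0,0],40]
    - [[0,0,0],[0,0,0],40]
    - [[0,0,0],[0,0,0],40]
    - [[0,0,0],[0,0,0],40]
    - [[0,0,0],[0,0,0],40]

```text
time: 30.7
ee_pos: [0.4676, -0.0206, 0.2697]
tcp_rot: [-180.0, -0.0, 90.0]
wrist_force: [-0.3, 0.1, -6.9]
opening: 0.05
grasp_force: 64.3
```

```bash
python3 w.py; python3 tins.py; python3 -c "
from h import *
im=camera('scene')[0]; cv2.imwrite('pics/fin.png',cv2.resize(im[:260],None,fx=1.2,fy=1.2)[:,:,::-1])"
```

```text
[ 0.75  0.28 -8.3 ] [0.46 0.57 0.5 ] [ 0.4677 -0.0207  0.2699] 0.05038646037108353 64.34455873444676 31.0 [  0. -44.  50.   0.   0.   0.]
a 261 [0.4957 0.1131 0.0751] 0.0746
b hidden 0
c hidden 0
```

View pics/fin.png

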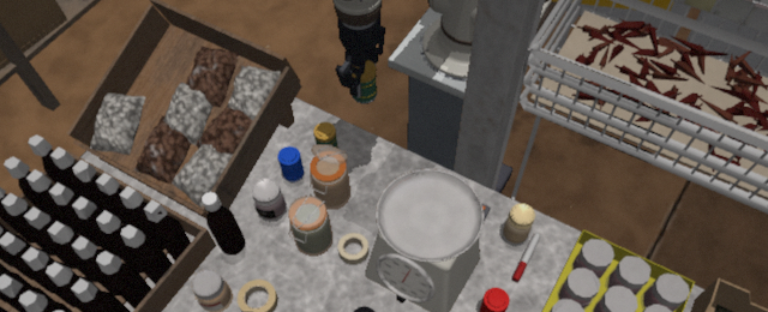

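Tin b is held upright at (365,85), raised about 25 cm, and tin c stands in its place at (325,135). Handing in.

```bash
python3 -c "
from workcell import *
print(job_done())"
```

```text
the job is handed in; nothing more can be done
None
```

I hefted the three tins from left to right. The middle one (b) is the heaviest at about 0.8 kg, and I handed the job in with it held upright about 25 cm up and the other two set back in their places; the hand-in reported no verdict.

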